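# Find where the box cover binds, ease it back, and put the adapter away

## Robot

A 6-joint arm with a two-finger parallel gripper is mounted at the origin on the work surface. World frame = base frame: x ahead of the robot, y to its left, z up, the work surface at z = 0. Lengths are in mm, angles in degrees, forces in N, time in s.
With the tool pointing down it reaches from about 350 to 850 mm from the base axis. Payload 8.1 kg.
Tool frame: the origin (TCP) lies at the very end of the fingers, on their centre line; the grasp point (between the pads) lies r.tcp_to_grasp behind it (r.tcp_to_grasp is the distance from the TCP to the grasp point, in mm); z points along the fingers, y is the line along which they close (so a half turn about z gives the same grasp; the last joint's range is limited). The gripper opens to 85 mm and grips with 20 to 120 N. Pads are 22 mm wide; open, the fingers measure 114 mm over their backs; the gripper's body (76 mm by 85 mm) begins 54 mm behind the grasp point. The pads swing forward as they close: fully open they stand 13 mm farther back than shut.
Start: joints at [63.002, 7.471, 85.268, -0, 87.261, -4.893], TCP at [225.76, 555.912, 231.292] pointing down, gripper open.
Joint ranges: [-169.43, 169.43], [-51.17, 129.36], [1.28, 143.12], [-76.62, 256.62], [0, 156.53], [-152.29, 152.29]. Speed limits (degrees/s): [136.94, 136.94, 159.86, 180, 180, 180].

## Interface

Orientations are given as [roll, pitch, yaw] about the fixed x, y, z axes, in that order (R = Rz(yaw) Ry(pitch) Rx(roll)).
In Python, from bench import r gives the robot as it stands.
- The arm moves only by the shell command python3 -m handwheel 'ROWS' [OPENING] [FORCE]. ROWS is JSON, a list of rows, each a list of 4 numbers: the shift along the tool's x, y, z in m, then the turn about the tool's z in degrees. A call has 1 to 10 rows; each row shifts and turns the commanded pose from where the row before left it, along the tool's axes as they then stand; what a row does not reach is not made up. A row lasts 1/10 s, in which the tool goes at most 50 mm and 8.59 degrees, less where a joint would pass 70% of its speed; a pose out of reach is approached as far as the arm can. A call is refused whole if a number of a shift passes 0.05 or a number of a turn 8.59, either way. A call with a gripper value outside its range is refused whole. OPENING is the finger opening in m, from 0 to 0.0854, set as the call begins (- or left out, the last holds). The fingers move at their own pace and stop on an object; FORCE is the grip in N (left out, the last holds). Time passes only in rows, so rows that do not move let the fingers close. It gives the time, the measured TCP pose, the force, the opening and the grip force at its end, in the units of the state.
- r.sense(): the state, without advancing time (a new reading comes with each control period).
- r.snapshot(name): name is "scene" or "top"; returns the picture (384x512x3 uint8, red, green, blue); there is no depth.
- r.camera_params(name): a dict with "fx", "fy", "cx", "cy" (pixels), "R" (3x3) and "t" (3): a world point X has camera coordinates R X + t. Camera axes: x right, y down, z forward; pixel columns grow to the right and rows downward; lengths in mm; the calibration is good to about 2 mm. A picture is of the moment at which its call begins. camera_params takes no time and is no camera call.
- r.hand_in(): hands the job in; it is judged then, once.
The state is a dict: "time": time; "joint_pos": joint angles; "qd": joint speeds; "joint_efforts": joint torques, N m; "tool_pos": TCP position; "tcp_rot": TCP orientation; "ft_force": force on the tool from outside, world axes, zero at the start; "wrist_torque": the same for the moment, N m; "finger_gap": finger opening in mm; "grip_force": force on a finger pad.
Only numpy, scipy, OpenCV 4.12 (cv2) and the standard library are available. Lean on these libraries where they do the work, as an engineer would, in place of code of your own. Each camera call takes 0.05 s, during which the arm holds its last target. There are 200 camera calls.

## Task

Slide the accessory box's cover open gently, pushing the travel marker ahead of it, until you feel it come up firmly against the tight spot in its track, without forcing it; then back the cover off to leave a gap of about 18 mm between it and the marker. Then take the small upright power adapter and lower it through the opening until you feel it touch whatever fills the box, and let go of it there, standing upright, neither dropped nor rammed down. Leave the power brick, the router and the modem where they are.

Things in the scene. Friction and masses are not known exactly. Their poses are not given: they have to be found in the camera images.
- box: White steel accessory box fixed to the bench, 400 x 140 mm, 110 mm high. Origin: centre of its footprint, on the bench. Its x is its long side and the way the cover opens (roughly the robot's left); z up. The half at negative x is the bin, under the cover; the half at positive x is a solid slotted deck. Rails 7 mm wide, up to 116 mm above the bench, run along both long edges.
- bin_mid (a point): Centre of the bin's mouth, at box x = -100 mm, 110 mm above the bench; axes as the box's. Inside, the opaque bin spans 192 mm in x and 132 mm in y (126 mm between the rails); the opening starts at its negative x end and is as long as the cover is open. Fill: level packed cardboard, its top anywhere from 23 to 41 mm above the bench; it yields slowly above about 15 N.
- cover: Flat grey sliding cover, 200 x 122 x 4 mm, held in the rails, moving only along the box's x. Origin: centre of its underside, 112 mm above the bench; axes as the box's. Closed, its origin is at box x = -100 mm; it starts 0 to 30 mm open. It slides with about 1.5 N of drag and stays where it is left.
- cover_grip (a point): Centre of the grey grip rib on the middle of the cover: 14 mm thick along the box's x, 60 mm along its y, from 116 to 150 mm above the bench; this point is 133 mm above the bench. Axes as the box's. Pinch it from above, fingers either side along the box's x.
- cover_edge (a point): Middle of the cover's leading edge (100 mm in +x from the cover's origin), which meets the marker. Axes as the box's.
- marker: Black travel marker in the deck's slot, ahead of the cover: a block 12 mm along the box's x, 60 mm across, 16 mm high, on a foot 122 mm across. Origin: on its face towards the cover, underside, 111 mm above the bench. The cover pushes it ahead with about 0.8 N more drag; it is not attached and stays behind when the cover is backed off.
- marker_face (a point): Point on the marker's face that the cover's edge meets; axes as the box's. The gap is the distance along the box's x from the cover's edge to here. The hidden tight spot stops the marker when the cover is 115 to 165 mm open: resistance then climbs about 1.5 N per mm. A push of 8 to 12 N there has found it; above 22 N it is forced.
- adapter_mid (a point): Centre of the adapter to put away: a small black upright block, 34 (its x) x 44 (its y) x 70 mm high, 80 to 170 g, with a grey collar (10 mm across, 3 mm high) on top. It stands on the bench between the robot and the box; this point is 35 mm above its underside, z up. The bystanders stand in the same row, in any order.
- brick: Bystander: black power brick lying flat, 90 (x) x 50 (y) x 34 mm high, loose. Origin: centre of its underside.
- router: Bystander: white square router, 84 x 84 mm, 26 mm high, loose. Origin: centre of its underside.
- modem: Bystander: black modem standing on edge, 90 (x) x 36 (y) x 140 mm high, loose and easily knocked over. Origin: centre of its underside.

How it is judged:
By the outcome, as a careful person would: the job done as asked, in the order asked, and still so for the second after the job is handed in, with the robot touching nothing.
It also fails if it takes over 69 s, if anything falls off the work surface, if the arm or the gripper's body presses on something with over 40 N, if the wrist force passes 120 N, or if a joint passes its speed limit or range.

## Working session

There is one attempt and no reset: what is moved stays moved. The work goes in short steps, Python scripts to look and compute and a shell command to move; the robot and the scene stay as the last step left them, time stands still between calls to the robot, and variables do not carry over. Pictures are saved under pics/ and viewed, at most 10 in all, crops included, and the job is handed in when it is done.

```bash
mkdir -p pics; ls
python3 - <<'E'
from bench import r
import cv2,numpy as np
np.set_printoptions(suppress=True,precision=4)
print(r.sense(), r.tcp_to_grasp)
for n in("scene","top"):
    im=r.snapshot(n); cv2.imwrite(f"pics/{n}0.png",im[:,:,::-1]); print(n,r.camera_params(n))
E
```

```text
pics
{'time': 0.0, 'joint_pos': array([63.0011,  7.5156, 85.3305,  0.0007, 87.2609, -4.8932]), 'qd': array([-0.081 ,  0.0264, -0.052 ,  0.0056, -0.0508,  0.0055]), 'joint_efforts': array([ -0.0004, -56.941 , -50.0551,  -0.0005,   0.0155,  -0.    ]), 'tool_pos': array([225.5136, 555.4081, 230.2278]), 'tcp_rot': array([-179.8935,   -0.0099,  157.8943]), 'ft_force': array([-0.1269, -0.5119, -0.0572]), 'wrist_torque': array([-0.0196, -0.0282, -0.0065]), 'grip_force': 0.0, 'finger_gap': 85.48233407326785} 18.700000000000003
scene {'fx': 450.47859642227047, 'fy': 450.47859642227047, 'cx': 251.99897055889576, 'cy': 190.9220746831005, 'R': array([[-0.8075,  0.5898,  0.0089],
       [ 0.3408,  0.479 , -0.809 ],
       [-0.4814, -0.6502, -0.5878]]), 't': array([ 467.1375, -111.7352, 1417.7785])}
top {'fx': 371.2394984613863, 'fy': 371.2394984613863, 'cx': 257.6842827170298, 'cy': 190.34725046100206, 'R': array([[-0.0096, -0.9999, -0.0061],
       [-0.9817,  0.0106, -0.1901],
       [ 0.1902,  0.0041, -0.9817]]), 't': array([ 23.747 , 578.7133, 792.7104])}
```

View pics/scene0.png

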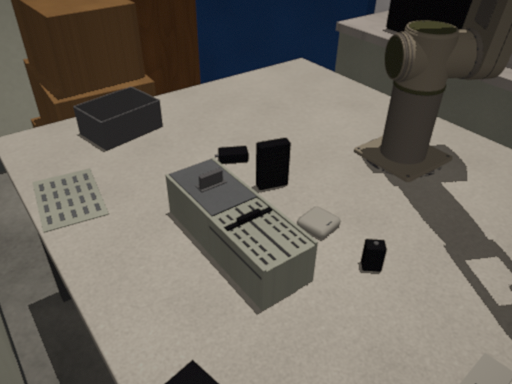

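View pics/top0.png

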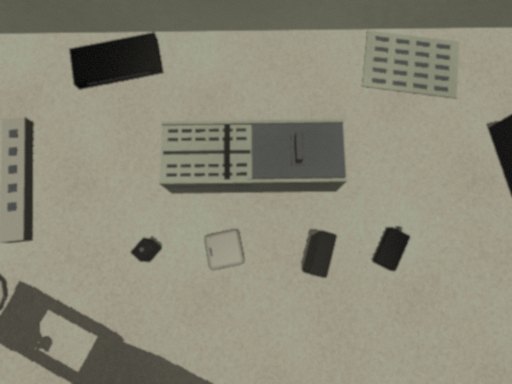

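The scene view shows the adapter at (373,255) with its collar, the box centred near (240,230), and the brick (233,155), modem (272,163) and router (318,222). In the top view the box spans cols 162–345, the marker is at col 227, the cover spans 252–345 and the rib is at (298,148). Also in the top view, the adapter is at (147,249), router (225,249), modem (319,253) and brick (392,248).

```bash
cat > h.py <<'E'
from bench import r
import cv2,numpy as np
np.set_printoptions(suppress=True,precision=2)
def ray(n,uv,z):
    p=r.camera_params(n);R=np.array(p["R"]);c=-R.T@p["t"]
    d=R.T@np.array([(uv[0]-p["cx"])/p["fx"],(uv[1]-p["cy"])/p["fy"],1])
    return c+d*(z-c[2])/d[2]
def proj(n,X):
    p=r.camera_params(n);q=np.array(p["R"])@X+p["t"]
    return np.array([p["fx"]*q[0]/q[2]+p["cx"],p["fy"]*q[1]/q[2]+p["cy"]])
E
python3 - <<'E'
from h import *
t=cv2.imread("pics/top0.png");s=cv2.imread("pics/scene0.png")
a=cv2.resize(t[225:275,125:250],None,fx=6,fy=6,interpolation=cv2.INTER_CUBIC)
b=cv2.resize(t[115:195,155:350],None,fx=4,fy=4,interpolation=cv2.INTER_CUBIC)[:, :750]
b2=np.zeros((320,750,3),np.uint8);b2[:b.shape[0],:b.shape[1]]=b
a=a[:,:350]; c=cv2.resize(s[225:280,350:400],None,fx=6,fy=6,interpolation=cv2.INTER_CUBIC)[:300]
m=np.zeros((300,750,3),np.uint8);m[:,:350]=a;m[:,400:400+c.shape[1]]=c
m=cv2.convertScaleAbs(m,alpha=2)
cv2.imwrite("pics/crop.png",np.vstack([b2,m])[:600])
print(t[150,255:345:6,:].mean(1)); print(t[135,210:262].mean(1)); print(t[115:195,280].mean(1))
E
```

```text
[81.67 81.   83.67 82.   84.   80.67 82.   75.67 79.   81.33 80.67 80.67
 80.   83.67 84.33]
[131.67 132.67 132.67 133.   132.   131.67 131.33 131.67 132.33 133.33
 131.33 132.33 132.67 121.33  87.33  53.33  40.33  41.67  47.33  71.33
 112.   129.   132.33 132.67 132.33 132.33 132.   131.33 132.67 132.67
 132.67 133.   133.33 131.33 132.67 132.33 133.   135.33 133.67 133.67
 132.33 115.    97.    86.    83.33  81.33  82.67  80.33  82.    82.67
  83.    82.  ]
[146.33 149.   150.   151.   142.33 136.67 130.   115.33  92.33  82.
  80.67  85.    84.    82.    83.33  83.    82.    83.33  82.    83.33
  83.    80.    82.    80.33  80.67  77.67  80.    82.33  80.    80.33
  81.    80.33  82.67  81.    81.33  81.33  78.33  80.67  82.33  81.
  77.67  81.33  82.    83.33  80.    83.67  83.    80.33  82.67  82.33
  80.67  82.67  85.    82.67  81.    80.33  82.    82.33  79.33  81.
  80.67  83.    76.33  95.33 120.67 129.67 115.33  88.    67.33  63.33
  63.    63.67  65.33  63.67  63.33  66.    83.33 113.33 139.67 146.  ]
```

View pics/crop.png

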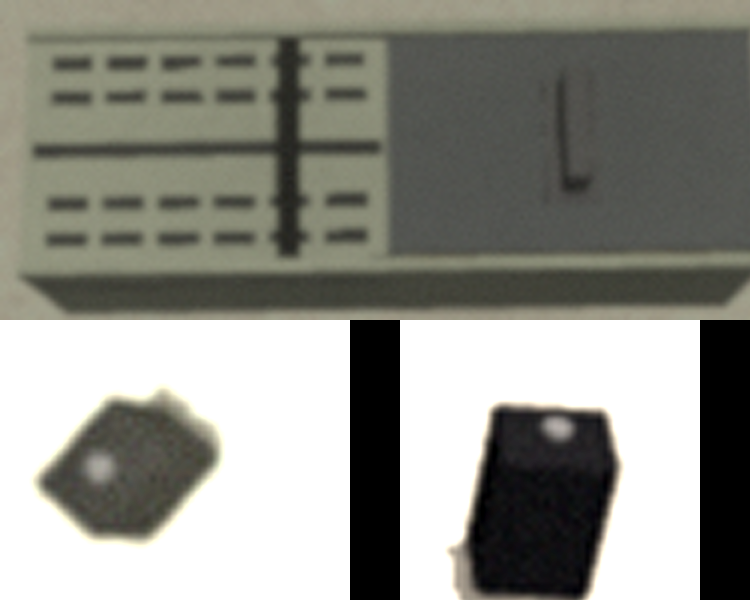

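The crop shows the cover edge at about col 251.6, the marker spanning cols ~225–230, and the adapter's collar at (141.3,249.3) top / (376.3,243) scene. The 44 mm side runs up and to the right in the top view.

Run:
```python
from h import *
f=lambda u,v:(155+u/4,115+v/4)
cov=[ray("top",f(*p),116) for p in((389,38),(391,254),(748,33),(748,250))]
print("cover pts",*cov)
print("lower rail outer",ray("top",f(22,277),116),ray("top",f(748,262),116),"far",ray("top",f(28,37),116),ray("top",f(748,28),116))
print("marker faces z127",ray("top",f(300,60),127),ray("top",f(300,240),127), "other",ray("top",f(277,150),127))
print("rib top right end",ray("top",f(590,180),150),ray("top",f(563,190),150),ray("top",f(558,75),150))
print("collar top",ray("top",(141.3,249.3),73),"scene",ray("scene",(376.3,243),73))
g=lambda u,v:(125+u/6,225+(v-320)/6)
print("adapter corners",*[ray("top",g(*p),70) for p in((38,480),(95,535),(110,400))])
print("scene rib check",proj("scene",np.array([700,-100,133.])))
```

```text
cover pts [714.56  28.09 116.  ] [593.07  27.86 116.  ] [ 715.1  -168.76  116.  ] [ 593.16 -162.32  116.  ]
lower rail outer [582.68 224.41 116.  ] [ 586.62 -161.98  116.  ] far [717.51 226.53 116.  ] [ 717.99 -168.91  116.  ]
marker faces z127 [698.39  76.   127.  ] [598.66  75.55 127.  ] other [648.07  88.04 127.  ]
rib top right end [623.22 -75.36 150.  ] [618.07 -61.33 150.  ] [680.08 -60.52 150.  ]
collar top [447.71 272.11  73.  ] scene [445.79 276.07  73.  ]
adapter corners [442.93 294.57  70.  ] [423.09 272.83  70.  ] [471.57 269.78  70.  ]
scene rib check [186.21 178.84]
```

Box x is very close to world +y. The rib is near (651,−70) and the adapter near (447,273), with its 34 mm axis at about 47°. I'll go above the rib.

```bash
python3 -m handwheel '[[0,0,0,-7.37],[0,0,0,-7.37],[0,0,0,-7.37],[-0.02,-0.03,0,0],[-0.02,-0.03,0,0],[-0.02,-0.03,0,0],[-0.02,-0.03,0,0],[-0.02,-0.03,0,0],[-0.02,-0.03,0,0],[-0.02,-0.03,0,0]]' 0.045 30; python3 -m handwheel '[[-0.02,-0.03,0,0],[-0.02,-0.03,0,0],[-0.02,-0.03,0,0],[-0.02,-0.03,0,0],[-0.02,-0.03,0,0],[-0.02,-0.03,0,0],[-0.02,-0.03,0,0],[-0.02,-0.03,0,0],[-0.02,-0.03,0,0],[-0.02,-0.03,0,0]]'
```

```text
time: 1.1
tool_pos: [366.1, 344.5, 230.9]
tcp_rot: [-180.0, -0.0, -180.0]
ft_force: [0.6, -0.3, -0.2]
finger_gap: 44.6
grip_force: 0.0
time: 2.1
tool_pos: [566.2, 44.6, 230.8]
tcp_rot: [180.0, -0.0, -180.0]
ft_force: [0.7, 0.6, -0.8]
finger_gap: 45.1
grip_force: 0.0
```

```bash
python3 -m handwheel '[[-0.021,-0.0285,0,0],[-0.021,-0.0285,0,0],[-0.021,-0.0285,0,0],[-0.021,-0.0285,0,0],[0,0,0.025,0],[0,0,0.025,0],[0,0,0.020,0],[0,0,0,0]]'
python3 - <<'E'
from h import *
a=r.snapshot("scene")[:,:,::-1];b=r.snapshot("top")[:,:,::-1]
a=cv2.resize(a[120:260,140:290],None,fx=2.6,fy=2.6,interpolation=cv2.INTER_CUBIC)
b=cv2.resize(b[100:240,220:370],None,fx=2.6,fy=2.6,interpolation=cv2.INTER_CUBIC)
cv2.imwrite("pics/c2.png",np.hstack([a,b]));print(r.sense()["tool_pos"])
E
```

```text
time: 2.9
tool_pos: [647.1, -67.7, 156.4]
tcp_rot: [179.9, -0.4, 180.0]
ft_force: [-1.2, 0.0, -0.3]
finger_gap: 45.2
grip_force: 0.0
[649.37 -67.94 160.96]
```

View pics/c2.png

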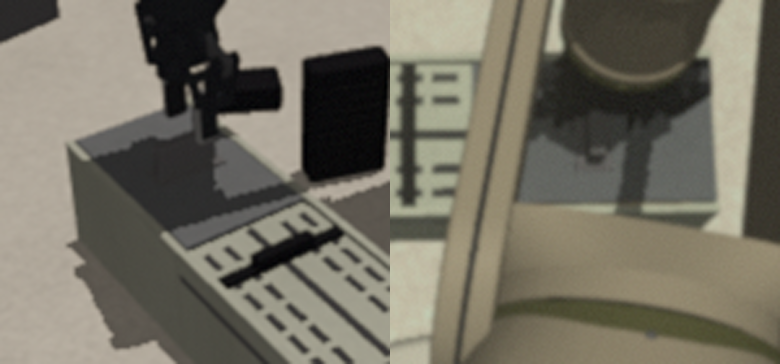

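The fingers straddle the rib area (scene crop fingertips at (178,110) and (205,135)), and the rib lies in the hand's shadow. I'll descend watching the force.

```bash
python3 -c "
from h import *
print(proj('scene',np.array([651,-69,150.])),proj('scene',np.array([621,-69,150.])),proj('scene',np.array([681,-69,150.])))"
python3 -m handwheel '[[0,0,0.006,0],[0,0,0.006,0],[0,0,0.006,0],[0,0,0,0]]'
```

```text
[210.43 172.14] [221.14 168.11] [199.43 176.28]
time: 3.4
tool_pos: [649.2, -67.9, 142.2]
tcp_rot: [180.0, -0.1, -180.0]
ft_force: [1.1, 0.2, 0.3]
finger_gap: 45.4
grip_force: 0.0
```

```bash
python3 - <<'E'
from h import *
s=cv2.imread("pics/scene0.png")
a=cv2.resize(s[150:210,160:260],None,fx=6,fy=6,interpolation=cv2.INTER_CUBIC)
cv2.imwrite("pics/c3.png",a)
E
```

```text
(no output)
```

View pics/c3.png

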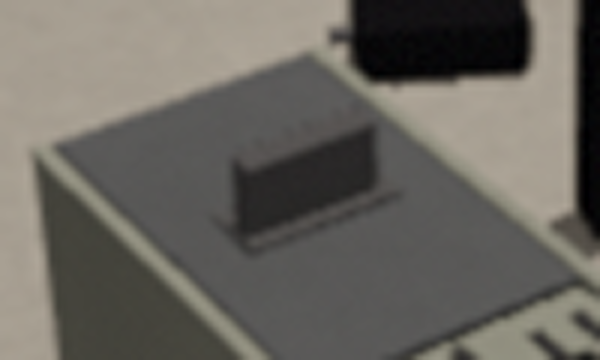

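The rib's front top edge, about (200,177)–(222,171) px, agrees with my estimate. I'll descend and pinch.

```bash
python3 -m handwheel '[[0,0,0.006,0],[0,0,0.006,0],[0,0,0.006,0],[0,0,0,0]]' && python3 -m handwheel '[[0,0,0,0],[0,0,0,0],[0,0,0,0],[0,0,0,0],[0,0,0,0],[0,0,0,0]]' 0 40; python3 -c "
from h import *
for i in range(4): print(r.sense()['ft_force'],r.sense()['tool_pos'])"
```

```text
time: 3.8
tool_pos: [649.0, -67.9, 123.7]
tcp_rot: [180.0, -0.1, -180.0]
ft_force: [0.2, -0.6, -0.1]
finger_gap: 45.3
grip_force: 0.0
time: 4.4
tool_pos: [650.0, -68.1, 125.7]
tcp_rot: [-180.0, 0.0, -180.0]
ft_force: [-0.4, -0.0, 3.3]
finger_gap: 12.6
grip_force: 40.7
[-0.43 -0.02  3.33] [650.04 -68.07 125.71]
[-0.43 -0.02  3.33] [650.04 -68.07 125.71]
[-0.43 -0.02  3.33] [650.04 -68.07 125.71]
[-0.43 -0.02  3.33] [650.04 -68.07 125.71]
```

```bash
python3 -m handwheel '[[0,0.003,-0.001,0],[0,0.005,0,0],[0,0.006,0,0],[0,0.006,0,0],[0,0.006,0,0],[0,0.006,0,0],[0,0.004,0,0],[0,0.003,0,0],[0,0.003,0,0],[0,0.003,0,0]]';  python3 -m handwheel '[[0,0.005,0,0],[0,0.005,0,0],[0,0.005,0,0],[0,0.005,0,0],[0,0.005,0,0],[0,0.005,0,0],[0,0.005,0,0]]'
```

```text
time: 5.4
tool_pos: [649.9, -22.4, 125.8]
tcp_rot: [-180.0, 0.0, -180.0]
ft_force: [4.5, -0.6, -5.5]
finger_gap: 13.4
grip_force: 39.7
time: 6.1
tool_pos: [649.8, 12.3, 125.8]
tcp_rot: [-180.0, -0.0, -180.0]
ft_force: [4.8, -3.4, -4.9]
finger_gap: 13.2
grip_force: 39.7
```

```bash
python3 -m handwheel '[[-0.0005,0.004,0.0006,0],[0,0.004,0,0],[0,0.004,0,0],[0,0.004,0,0],[0,0.004,0,0]]';  python3 -m handwheel '[[0,0.002,0,0],[0,0.002,0,0],[0,0.002,0,0]]'
```

```text
time: 6.6
tool_pos: [649.8, 32.2, 125.7]
tcp_rot: [-180.0, -0.1, -180.0]
ft_force: [-4.5, -2.0, 2.6]
finger_gap: 13.3
grip_force: 40.9
time: 6.9
tool_pos: [649.8, 38.2, 125.7]
tcp_rot: [-180.0, -0.1, -180.0]
ft_force: [-5.3, -3.0, 2.6]
finger_gap: 13.1
grip_force: 40.9
```

```bash
python3 -m handwheel '[[0.0003,0.002,0.0,0],[0,0.002,0,0]]'; python3 -m handwheel '[[0,0.002,0,0],[0,0.002,0,0]]';python3 -m handwheel '[[0,0.002,0,0],[0,0.000,0,0]]'
```

```text
time: 7.1
tool_pos: [649.8, 42.2, 125.8]
tcp_rot: [-180.0, -0.0, -180.0]
ft_force: [-5.4, -3.2, 2.3]
finger_gap: 13.2
grip_force: 40.8
time: 7.3
tool_pos: [649.8, 46.1, 125.8]
tcp_rot: [-180.0, -0.0, -180.0]
ft_force: [-5.3, -3.3, 2.9]
finger_gap: 13.1
grip_force: 40.8
time: 7.5
tool_pos: [649.8, 48.5, 125.7]
tcp_rot: [180.0, -0.0, -180.0]
ft_force: [-6.1, -1.3, 2.7]
finger_gap: 13.0
grip_force: 40.9
```

```bash
python3 -m handwheel '[[0.0002,0.002,0.0,0],[0,0.002,0,0],[0,0.002,0,0]]'
```

```text
time: 7.8
tool_pos: [649.7, 54.0, 125.7]
tcp_rot: [-180.0, -0.0, -180.0]
ft_force: [-4.3, -2.7, 3.2]
finger_gap: 13.3
grip_force: 40.9
```

```bash
python3 -m handwheel '[[0,0.002,0,0],[0,0.002,0,0]]'
```

```text
time: 8.0
tool_pos: [649.7, 58.1, 125.7]
tcp_rot: [-180.0, -0.0, -180.0]
ft_force: [-4.6, -2.9, 2.8]
finger_gap: 12.9
grip_force: 40.9
```

```bash
python3 -m handwheel '[[0,0.002,0,0],[0,0.002,0,0]]'
```

```text
time: 8.2
tool_pos: [649.7, 62.1, 125.8]
tcp_rot: [-180.0, -0.0, -180.0]
ft_force: [-4.9, -2.5, 3.3]
finger_gap: 13.1
grip_force: 40.9
```

```bash
python3 -m handwheel '[[0.0002,0.002,0,0],[0,0.002,0,0]]'
```

```text
time: 8.4
tool_pos: [649.7, 66.1, 125.7]
tcp_rot: [-180.0, 0.0, -180.0]
ft_force: [-4.3, -2.5, 1.9]
finger_gap: 13.0
grip_force: 40.8
```

```bash
python3 -m handwheel '[[0,0.002,0,0],[0,0.002,0,0]]'
```

```text
time: 8.6
tool_pos: [649.7, 70.1, 125.7]
tcp_rot: [-180.0, 0.0, -180.0]
ft_force: [-3.3, -2.7, 2.6]
finger_gap: 13.8
grip_force: 40.8
```

```bash
python3 -m handwheel '[[0,0.002,0,0],[0,0.002,0,0]]'
```

```text
time: 8.8
tool_pos: [649.7, 74.1, 125.8]
tcp_rot: [-180.0, 0.0, -180.0]
ft_force: [-2.9, -2.4, 2.6]
finger_gap: 13.3
grip_force: 40.8
```

```bash
python3 -m handwheel '[[0,0.002,0,0],[0,0.002,0,0]]'
```

```text
time: 9.0
tool_pos: [649.7, 77.4, 125.7]
tcp_rot: [-179.9, 0.0, 180.0]
ft_force: [-3.9, -7.9, 3.1]
finger_gap: 13.2
grip_force: 40.9
```

```bash
python3 -m handwheel '[[0,0.0008,0,0],[0,0,0,0]]'
```

```text
time: 9.2
tool_pos: [649.7, 78.0, 125.8]
tcp_rot: [-179.9, 0.0, 180.0]
ft_force: [-2.8, -6.5, 2.5]
finger_gap: 13.2
grip_force: 40.9
```

```bash
python3 -m handwheel '[[0,0.0014,0,0],[0,0,0,0]]'
```

```text
time: 9.4
tool_pos: [649.7, 79.0, 125.8]
tcp_rot: [-179.9, -0.0, 180.0]
ft_force: [-4.3, -7.4, 2.2]
finger_gap: 12.8
grip_force: 40.9
```

```bash
python3 -m handwheel '[[0,0.0014,0,0],[0,0,0,0]]'
```

```text
time: 9.6
tool_pos: [649.7, 80.0, 125.8]
tcp_rot: [-179.9, -0.0, 180.0]
ft_force: [-3.0, -9.1, 2.5]
finger_gap: 13.2
grip_force: 40.9
```

```bash
python3 -m handwheel '[[0,0.001,0,0],[0,0,0,0]]'
```

```text
time: 9.8
tool_pos: [649.7, 80.7, 125.7]
tcp_rot: [-179.8, -0.0, 180.0]
ft_force: [-3.5, -10.3, 2.9]
finger_gap: 13.5
grip_force: 41.0
```

The push is steady at 10.3 N, so the tight spot is found. I'll back off.

```bash
python3 -m handwheel '[[0,-0.003,0,0],[0,-0.004,0,0],[0,-0.004,0,0],[0,-0.004,0,0],[0,-0.003,0,0],[0,-0.001,0,0],[0,0,0,0],[0,0,0,0]]'
python3 - <<'E'
from h import *
a=r.snapshot("scene")[:,:,::-1];cv2.imwrite("pics/s4f.png",a)
cv2.imwrite("pics/s4.png",cv2.resize(a[190:290,190:320],None,fx=6,fy=6,interpolation=cv2.INTER_CUBIC))
E
```

```text
time: 10.6
tool_pos: [649.7, 63.3, 125.7]
tcp_rot: [-180.0, 0.0, 180.0]
ft_force: [-2.3, -0.2, 3.0]
finger_gap: 13.4
grip_force: 40.8
```

View pics/s4.png

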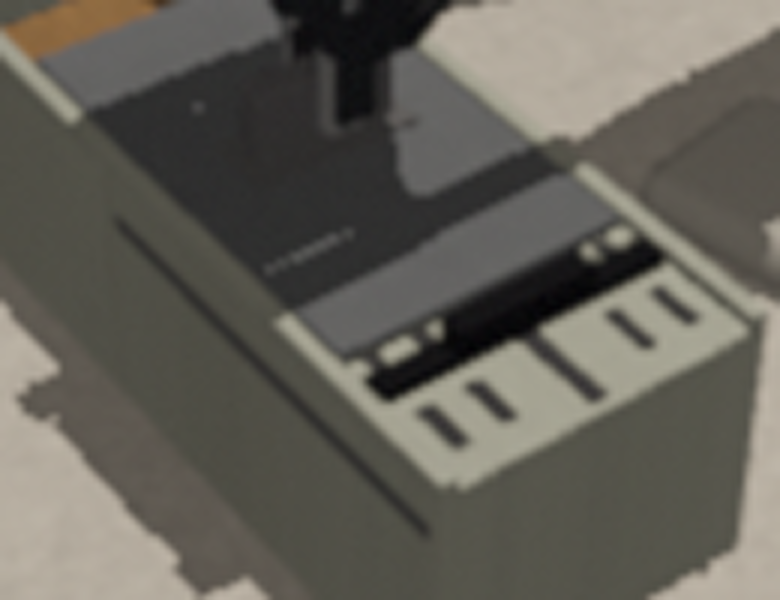

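Cover leading edge runs (345,355)–(620,210) in the crop, and the marker's foot starts near (365,378) and (640,233).

```bash
python3 - <<'E'
from h import *
f=lambda u,v:(190+u/6,190+v/6)
for z,ps in((116,[(345,355),(620,210)]),(112,[(345,358)]),(113,[(365,378),(640,233),(390,402),(667,255)])):
  for p in ps: print(z,p,ray("scene",f(*p),z))
E
python3 - <<'E'
from h import *
b=r.snapshot("top"); cv2.imwrite("pics/t5.png",b[:,:,::-1])
for row in (130,134,138,142,150,158,166,172): print(row,b[row,165:222].mean(1).astype(int))
E
```

```text
116 (345, 355) [711.75 165.49 116.  ]
116 (620, 210) [588.85 161.92 116.  ]
112 (345, 358) [710.12 163.23 112.  ]
113 (365, 378) [710.92 175.7  113.  ]
113 (640, 233) [588.78 173.02 113.  ]
113 (390, 402) [710.88 189.57 113.  ]
113 (667, 255) [588.78 187.46 113.  ]
130 [54 54 55 53 54 55 53 53 54 52 55 52 52 55 52 53 50 50 40 39 38 47 62 68
 68 72 81 90 98 97 97 97 96 98 94 91 87 84 80 65 49 49 58 81 84 80 68 62
 58 61 59 58 58 59 61 62 58]
134 [ 51  52  55  54  52  54  53  54  56  52  52  52  54  55  54  54  50  45
  38  36  71 117 152 164 166 154 127 103  96  99  99  96  98  97  91  65
  46  36  37  37  36  35  42  36  44  53  70  82  87  87  84  78  70  64
  63  62  62]
138 [53 54 50 54 55 56 54 54 52 50 49 50 53 54 52 51 48 46 38 32 44 72 87 91
 86 85 90 93 95 97 96 96 97 96 88 68 47 42 43 38 41 40 38 40 33 33 26 25
 29 40 44 48 52 61 70 75 82]
142 [ 51  53  55  55  54  53  54  53  53  55  52  50  54  52  51  54  47  42
  34  39  76 124 154 164 163 153 125 102  98  97  97  97  96  96  90  63
  40  31  31  31  28  29  24  32  38  39  31  31  28  27  33  33  27  28
  28  33  29]
15
[... 245 characters left out ...]
52  52  55  52  53  53  50  53  53  50  51  50  52  52  49  44  36
  34  42  89 141 162 169 162 148 119 104  97  97  99  97  98  98  98  98
  98  96  97  92  71  57  51  48  52  52  53  52  64  83  95  97  96  94
  97  96  98]
166 [ 53  53  54  51  52  51  52  50  53  50  52  50  51  53  50  45  42  34
  33  35  53  75  85  87  90  91  94  99  97  98  97  98  97  99  97  97
  98  99  97  89  70  59  53  52  50  51  51  54  63  87  97  99 101  97
  99  97  99]
172 [ 54  53  54  53  50  52  53  54  51  55  52  53  52  54  49  42  38  36
  34  48  87 127 145 148 141 122 106  97  99  97  98  99 100  98  99 100
 101  98  99  92  74  57  54  53  54  55  52  56  68  87  96  99  98  99
  96  98  98]
```

Run:
```python
from h import *
for v,m,c in((134,185.6,190.9),(158,185.2,190.5),(172,185.05,190.0)):
  print(*[ray("top",(m,v),z)[1] for z in(111,113,116)],"cov",ray("top",(c,v),116)[1])
b=cv2.imread("pics/t5.png"); cv2.imwrite("pics/t5c.png",cv2.resize(b[115:185,160:260],None,fx=6,fy=6,interpolation=cv2.INTER_CUBIC))
```

```text
174.99624500692147 174.58288583114035 173.96284706746872 cov 162.36308464499163
174.37033394672403 173.9585850147114 173.34096161669248 cov 161.88907065112414
173.83262724079898 173.42226163451355 172.80671322508536 cov 162.18999432796966
```

View pics/t5c.png

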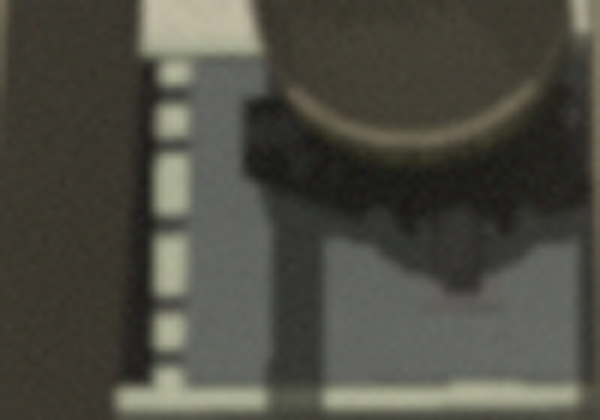

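Cover edge at crop col ~188 and marker edge at ~152: both views put the gap near 12 mm, because the marker sprang back ~5 mm to where the tight spot begins. I'll back off 6 mm more and release.

```bash
python3 -m handwheel '[[0,-0.003,0,0],[0,-0.003,0,0],[0,0,0,0],[0,0,0,0]]'; python3 -m handwheel '[[0,0,0,0],[0,0,0,0],[0,0,0,0],[0,0,0,0],[0,0,-0.01,0],[0,0,-0.03,0],[0,0,-0.04,0],[0,0,-0.03,0]]' 0.05
```

```text
time: 11.1
tool_pos: [649.7, 57.1, 125.7]
tcp_rot: [-180.0, 0.0, 180.0]
ft_force: [-0.6, -1.3, 1.5]
finger_gap: 13.3
grip_force: 40.8
time: 11.9
tool_pos: [650.1, 57.6, 239.1]
tcp_rot: [-180.0, 0.1, -180.0]
ft_force: [0.6, -0.6, 1.2]
finger_gap: 49.8
grip_force: 0.0
```

```bash
python3 -m handwheel '[[0.0254,0.027,0,0],[0.0254,0.027,0,0],[0.0254,0.027,0,0],[0.0254,0.027,0,0],[0.0254,0.027,0,0],[0.0254,0.027,0,0],[0.0254,0.027,0,0],[0.0254,0.027,0,0]]' 0.07;  python3 -m handwheel '[[0,0,0.02,7.25],[0,0,0.02,7.25],[0,0,0.02,7.25],[0,0,0.02,7.25],[0,0,0.02,7.25],[0,0,0.02,7.25],[0,0,0,0],[0,0,0,0]]'
python3 - <<'E'
from h import *
a=r.snapshot("scene")[:,:,::-1];b=r.snapshot("top")[:,:,::-1]
cv2.imwrite("pics/s6.png",a);cv2.imwrite("pics/t6.png",b)
a=cv2.resize(a[190:290,330:430],None,fx=4,fy=4,interpolation=cv2.INTER_CUBIC)
b=cv2.resize(b[110:210,155:255],None,fx=4,fy=4,interpolation=cv2.INTER_CUBIC)
cv2.imwrite("pics/c6.png",np.hstack([a,b]))
for v in(134,142,158,166,172): print(v,b.shape,cv2.imread("pics/t6.png")[v,178:205].mean(1).astype(int))
print(r.sense()["tool_pos"],r.sense()["joint_pos"])
E
```

```text
time: 12.7
tool_pos: [445.4, 274.6, 236.8]
tcp_rot: [180.0, 0.1, -180.0]
ft_force: [0.0, 0.5, 0.1]
finger_gap: 70.3
grip_force: 0.0
time: 13.5
tool_pos: [446.5, 273.6, 116.5]
tcp_rot: [180.0, 0.0, 136.7]
ft_force: [0.5, -0.2, 0.2]
finger_gap: 69.8
grip_force: 0.0
134 (400, 400, 3) [153 142 107  70  47  42  51  72 113 140 152 154 153 155 152 143 120 102
  96  96  95  93  95  95  93  94  95]
142 (400, 400, 3) [140 104  68  46  41  46  47  75 118 144 152 154 153 152 153 142 118  98
  94  93  96  94  93  93  91  94  94]
158 (400, 400, 3) [125  86  54  44  44  44  47  84 132 150 155 153 155 154 147 129 108  96
  94  92  92  93  91  92  94  92  92]
166 (400, 400, 3) [138 114  75  49  41  40  42  54  75  84  88  87 108 134 142 128 105  96
  92  94  90  92  94  92  92  90  92]
172 (400, 400, 3) [142 107  67  46  42  45  51  81 120 134 137 138 143 151 144 123 104  95
  93  92  94  94  92  92  91  95  93]
[447.39 274.02 117.57] [ 25.89   0.53 104.7    0.    74.62 -20.78]
```

View pics/c6.png

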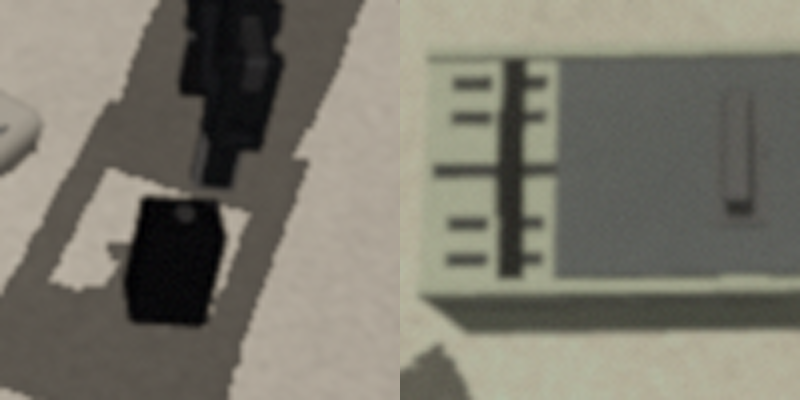

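The marker edge is at col ~185.5 and the cover edge at ~193.4, an 8.0 px gap or about 18 mm, which is right. The fingers hang above the adapter, so I'll descend and grip.

```bash
python3 -m handwheel '[[0,0,0.02,0],[0,0,0.02,0],[0,0,0.01,0],[0,0,0.01,0],[0,0,0.01,0],[0,0,0.01,0],[0,0,0.006,0],[0,0,0,0]]'; python3 -m handwheel '[[0,0,0,0],[0,0,0,0],[0,0,0,0],[0,0,0,0],[0,0,0,0],[0,0,0,0],[0,0,0,0]]' 0.02 35; python3 -c "
from h import *;print(r.sense()['wrist_torque'])"
```

```text
time: 14.4
tool_pos: [445.7, 273.2, 28.6]
tcp_rot: [-179.9, -0.0, 136.5]
ft_force: [-0.2, -0.4, -0.5]
finger_gap: 70.0
grip_force: 0.0
time: 15.1
tool_pos: [447.0, 273.8, 30.4]
tcp_rot: [179.9, 0.0, 136.5]
ft_force: [-0.3, 0.4, 5.7]
finger_gap: 34.5
grip_force: 34.7
[-0.12  0.14 -0.03]
```

```bash
python3 -m handwheel '[[0,0,-0.01,0],[0,0,-0.03,0],[0,0,-0.04,0],[0,0,-0.04,0],[0,0,-0.03,0],[0,0,-0.02,0],[0,0,0,0],[0,0,0,0],[0,0,0,0]]';python3 -m handwheel '[[0,0,0,-7.25],[0,0,0,-7.25],[0,0,0,-7.25],[0,0,0,-7.25],[0,0,0,-7.25],[0,0,0,-7.25],[0,0,0,0]]'
python3 - <<'E'
from h import *
a=r.snapshot("scene")[:,:,::-1];b=r.snapshot("top")[:,:,::-1]
cv2.imwrite("pics/s7.png",a);cv2.imwrite("pics/t7.png",b)
t=cv2.imread("pics/t6.png").astype(int)
# box left end, right end, rails from empty view; right end row profile
for v in (140,160): print(t[v,335:352].mean(1).astype(int), t[v,155:168].mean(1).astype(int))
for u in (200,330): print(t[112:128,u].mean(1).astype(int),t[172:192,u].mean(1).astype(int))
E
```

```text
time: 16.0
tool_pos: [445.3, 273.0, 197.5]
tcp_rot: [-179.8, -0.1, 136.5]
ft_force: [0.1, 0.0, -2.6]
finger_gap: 34.2
grip_force: 34.6
time: 16.7
tool_pos: [445.4, 273.1, 197.6]
tcp_rot: [-179.9, -0.2, -179.9]
ft_force: [0.5, -0.4, -1.6]
finger_gap: 34.2
grip_force: 34.6
[ 63  59  61  61  61  62  87 124 147 159 166 167 165 168 169 168 170] [169 170 168 167 168 168 162 157 156 153 155 149 134]
[ 74  65  59  61  60  60  63  81 117 145 161 167 168 168 167 169 171] [167 168 169 171 168 162 157 157 154 155 156 156 156]
[162 161 163 167 168 166 165 164 162 158 151 133 102  91  93  96] [ 92  93  94  94  94  92  94 114 143 151 138 103  75  65  69  69  74  72
  73  77]
[165 166 167 166 163 162 161 155 152 134 101  74  67  68  72  70] [ 99 100 100  99 102 112 131 144 138 111  84  72  71  69  71  69  75  73
  83 117]
```

Run:
```python
from h import *
print(ray("top",(342.0,140),112),ray("top",(343.4,160),112))
s=cv2.imread("pics/s6.png");cv2.imwrite("pics/s6c.png",cv2.resize(s[140:260,150:290],None,fx=5,fy=5,interpolation=cv2.INTER_CUBIC))
s=cv2.imread("pics/s6.png")
print(proj("scene",np.array([651,-44,116.])),proj("scene",np.array([651,-175,110.])))
```

```text
[ 678.04 -167.67  112.  ] [ 632.81 -168.3   112.  ]
[216.69 188.91] [189.21 166.46]
```

View pics/s6c.png

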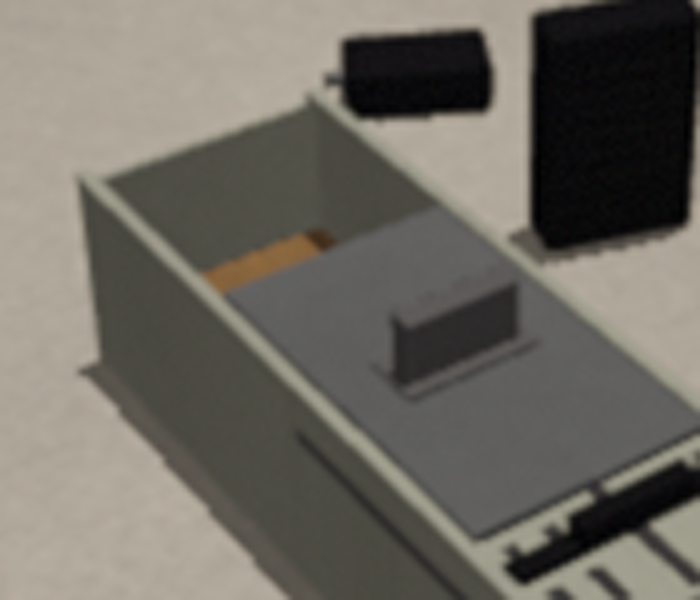

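The opening's corners are at (105,182), (312,100), (430,210) and (228,292), with cardboard visible inside.

Run:
```python
from h import *
P=[ray("scene",(150+u/5,140+v/5),116) for u,v in((105,182),(312,100),(430,210),(228,292))]
print(np.array(P),np.mean(P,0)); print(r.sense()["tool_pos"])
```

```text
[[ 713.98 -153.29  116.  ]
 [ 590.98 -158.79  116.  ]
 [ 597.63  -41.1   116.  ]
 [ 710.46  -40.54  116.  ]] [653.26 -98.43 116.  ]
[445.66 273.17 198.22]
```

```bash
python3 -m handwheel '[[-0.01,-0.018,-0.005,0],[-0.02,-0.036,0,0],[-0.02,-0.036,0,0],[-0.02,-0.036,0,0],[-0.02,-0.036,0,0],[-0.02,-0.036,0,0],[-0.02,-0.036,0,0],[-0.02,-0.036,0,0],[-0.02,-0.036,0,0],[-0.02,-0.036,0,0]]';  python3 -m handwheel '[[-0.0106,-0.022,0,0],[-0.006,-0.01,0,0],[0,0,0,0],[0,0,0,0],[0,0,0,0]]'
python3 - <<'E'
from h import *
a=r.snapshot("scene")[:,:,::-1]
cv2.imwrite("pics/s8.png",cv2.resize(a[110:240,140:290],None,fx=4,fy=4,interpolation=cv2.INTER_CUBIC)); print(r.sense()["tool_pos"],r.sense()["ft_force"])
E
```

```text
time: 17.8
tool_pos: [636.7, -70.0, 203.9]
tcp_rot: [180.0, -0.1, 179.8]
ft_force: [0.7, 0.7, -1.0]
finger_gap: 33.9
grip_force: 34.6
time: 18.3
tool_pos: [652.7, -98.8, 204.7]
tcp_rot: [180.0, -0.0, -179.9]
ft_force: [0.2, 0.2, -2.1]
finger_gap: 33.9
grip_force: 34.6
[652.73 -98.88 204.82] [-0.21 -0.1  -2.04]
```

View pics/s8.png

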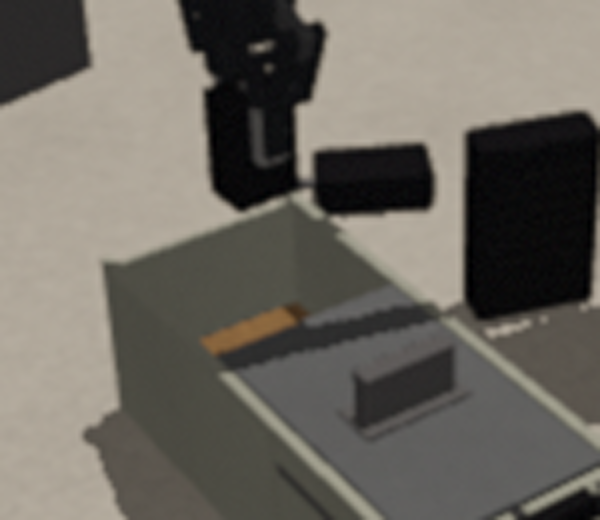

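The adapter hangs upright (crop cols 205–300), over the opening. I've used all 10 picture views; from here I go by feel and numbers.

```bash
python3 -m handwheel '[[0,-0.003,0.02,0],[0,0,0.025,0],[0,0,0.01,0],[0,0,0.01,0],[0,0,0.01,0],[0,0,0.01,0],[0,0,0,0]]';  python3 -m handwheel '[[0,0,0.01,0],[0,0,0.01,0],[0,0,0.01,0],[0,0,0.006,0],[0,0,0.004,0],[0,0,0,0],[0,0,0,0]]'
```

```text
time: 19.05
tool_pos: [652.2, -103.2, 118.1]
tcp_rot: [180.0, -0.1, -180.0]
ft_force: [-0.1, -0.8, -1.5]
finger_gap: 34.1
grip_force: 34.7
time: 19.75
tool_pos: [653.2, -103.5, 79.9]
tcp_rot: [-180.0, 0.0, -180.0]
ft_force: [-0.2, -0.4, -2.2]
finger_gap: 34.3
grip_force: 34.7
```

```bash
cat > gate.py <<'E'
import sys
from bench import r
s=r.sense();f=s["ft_force"][2];print(round(s["time"],2),s["tool_pos"].round(1),round(f,1));sys.exit(f>1.0)
E
python3 -m handwheel '[[0,0,0.002,0],[0,0,0.001,0]]' >/dev/null && python3 gate.py &&
python3 -m handwheel '[[0,0,0.002,0],[0,0,0.001,0]]' >/dev/null && python3 gate.py &&
python3 -m handwheel '[[0,0,0.0005,0],[0,0,0.0005,0]]' >/dev/null && python3 gate.py &&
python3 -m handwheel '[[0,0,0.0005,0],[0,0,0.0005,0]]' >/dev/null && python3 gate.py &&
python3 -m handwheel '[[0,0,0.0005,0],[0,0,0.0005,0]]' >/dev/null && python3 gate.py &&
python3 -m handwheel '[[0,0,0.0005,0],[0,0,0.0005,0]]' >/dev/null && python3 gate.py &&
python3 -m handwheel '[[0,0,0.0005,0],[0,0,0.0005,0]]' >/dev/null && python3 gate.py &&
python3 -m handwheel '[[0,0,0.0005,0],[0,0,0.0005,0]]' >/dev/null && python3 gate.py
```

```text
19.95 [ 653.3 -103.5   77.1] -0.7False
```

```bash
sed -i 's/sys.exit(f>1.0)/sys.exit(int(f>1.0))/' gate.py
python3 -m handwheel '[[0,0,0.001,0],[0,0,0.001,0]]' >/dev/null && python3 gate.py &&
python3 -m handwheel '[[0,0,0.001,0],[0,0,0.0005,0]]' >/dev/null && python3 gate.py &&
python3 -m handwheel '[[0,0,0.0005,0],[0,0,0.0005,0]]' >/dev/null && python3 gate.py &&
python3 -m handwheel '[[0,0,0.0005,0],[0,0,0.0005,0]]' >/dev/null && python3 gate.py &&
python3 -m handwheel '[[0,0,0.0005,0],[0,0,0.0005,0]]' >/dev/null && python3 gate.py &&
python3 -m handwheel '[[0,0,0.0005,0],[0,0,0.0005,0]]' >/dev/null && python3 gate.py &&
python3 -m handwheel '[[0,0,0.0005,0],[0,0,0.0005,0]]' >/dev/null && python3 gate.py &&
python3 -m handwheel '[[0,0,0.0005,0],[0,0,0.0005,0]]' >/dev/null && python3 gate.py &&
python3 -m handwheel '[[0,0,0.0005,0],[0,0,0.0005,0]]' >/dev/null && python3 gate.py
```

```text
20.15 [ 653.1 -103.5   74.8] -1.8
20.35 [ 653.  -103.4   73.1] -1.3
20.55 [ 653.  -103.5   72.2] -1.9
20.75 [ 653.  -103.5   71.2] -0.9
20.95 [ 653.  -103.4   70.2] -2.3
21.15 [ 653.  -103.4   69.1] -1.7
21.35 [ 653.  -103.4   68.2] -1.7
21.55 [ 653.  -103.4   67.2] -1.3
21.75 [ 653.  -103.5   66.1] -1.1
```

```bash
python3 -m handwheel '[[0,0,0.0005,0],[0,0,0.0005,0]]' >/dev/null && python3 gate.py &&
python3 -m handwheel '[[0,0,0.0005,0],[0,0,0.0005,0]]' >/dev/null && python3 gate.py &&
python3 -m handwheel '[[0,0,0.0005,0],[0,0,0.0005,0]]' >/dev/null && python3 gate.py &&
python3 -m handwheel '[[0,0,0.0005,0],[0,0,0.0005,0]]' >/dev/null && python3 gate.py &&
python3 -m handwheel '[[0,0,0.0005,0],[0,0,0.0005,0]]' >/dev/null && python3 gate.py &&
python3 -m handwheel '[[0,0,0.0005,0],[0,0,0.0005,0]]' >/dev/null && python3 gate.py &&
python3 -m handwheel '[[0,0,0.0005,0],[0,0,0.0005,0]]' >/dev/null && python3 gate.py &&
python3 -m handwheel '[[0,0,0.0005,0],[0,0,0.0005,0]]' >/dev/null && python3 gate.py &&
python3 -m handwheel '[[0,0,0.0005,0],[0,0,0.0005,0]]' >/dev/null && python3 gate.py &&
python3 -m handwheel '[[0,0,0.0005,0],[0,0,0.0005,0]]' >/dev/null && python3 gate.py &&
python3 -m handwheel '[[0,0,0.0005,0],[0,0,0.0005,0]]' >/dev/null && python3 gate.py &&
python3 -m handwheel '[[0,0,0.0005,0],[0,0,0.0005,0]]' >/dev/null && python3 gate.py &&
python3 -m handwheel '[[0,0,0.0005,0],[0,0,0.0005,0]]' >/dev/null && python3 gate.py &&
python3 -m handwheel '[[0,0,0.0005,0],[0,0,0.0005,0]]' >/dev/null && python3 gate.py
```

```text
21.95 [ 653.  -103.5   65.2] -2.2
22.15 [ 653.1 -103.5   64.2] -1.8
22.35 [ 653.  -103.5   63.2] -1.7
22.55 [ 653.1 -103.5   62.5] 4.7
```

```bash
python3 -m handwheel '[[0,0,0,0]]' && python3 -m handwheel '[[0,0,0,0],[0,0,0,0],[0,0,0,0],[0,0,0,0],[0,0,0,0]]' 0.055 && python3 -m handwheel '[[0,0,-0.003,0],[0,0,-0.007,0],[0,0,-0.01,0],[0,0,-0.015,0],[0,0,-0.02,0],[0,0,-0.025,0],[0,0,-0.03,0],[0,0,-0.03,0]]' && python3 -m handwheel '[[0,0,-0.02,0],[0,0.03,0,0],[0,0.04,0,0],[0,0.04,0,0],[0,0.04,0,0],[0,0.04,0,0],[0,0.04,0,0],[0,0.04,0,0],[0,0.04,0,0],[0,0,0,0]]'
```

```text
time: 22.65
tool_pos: [653.2, -103.4, 62.6]
tcp_rot: [-180.0, 0.0, -180.0]
ft_force: [-2.1, -0.5, 2.5]
finger_gap: 34.2
grip_force: 34.8
time: 23.15
tool_pos: [653.0, -103.5, 62.2]
tcp_rot: [-180.0, 0.0, -180.0]
ft_force: [0.4, 0.1, 0.3]
finger_gap: 54.8
grip_force: 0.0
time: 23.95
tool_pos: [653.1, -103.5, 204.9]
tcp_rot: [-180.0, 0.1, -180.0]
ft_force: [0.7, -0.8, 1.1]
finger_gap: 55.1
grip_force: 0.0
time: 24.95
tool_pos: [652.3, 212.1, 223.8]
tcp_rot: [179.9, 0.1, -179.7]
ft_force: [0.7, -0.2, -0.5]
finger_gap: 55.1
grip_force: 0.0
```

Next, a numeric check that the adapter is upright (collar position), that the bystanders haven't moved and that the cover is still where I left it.

Run:
```python
from h import *
s=cv2.cvtColor(r.snapshot("scene"),cv2.COLOR_RGB2GRAY);s0=cv2.cvtColor(cv2.imread("pics/s6.png"),cv2.COLOR_BGR2GRAY)
t=cv2.cvtColor(r.snapshot("top"),cv2.COLOR_RGB2GRAY);t0=cv2.cvtColor(cv2.imread("pics/t6.png"),cv2.COLOR_BGR2GRAY)
for nm,a,b in(("scene",s,s0),("top",t,t0)):
    m=(b.astype(int)-a>25).astype(np.uint8)
    n,_,st,c=cv2.connectedComponentsWithStats(m)
    print(nm,[(st[i].tolist(),c[i].round(1)) for i in range(1,n) if st[i,4]>60])
X=np.array([653,-103.4,102.])
p=proj("scene",X);q=proj("top",X);print(p,q)
u,v=map(int,p.round());print(s[v-9:v+12,u-12:u+14])
u,v=map(int,q.round());print(t[v-12:v+13,u-12:u+13])
```

```text
scene [([336, 0, 146, 38, 2988], array([417.1,  14.8])), ([403, 27, 50, 28, 964], array([423.5,  40.6])), ([498, 55, 14, 30, 162], array([505.2,  70.3])), ([270, 58, 58, 159, 5896], array([299.8, 123. ])), ([309, 173, 66, 97, 2236], array([339.4, 220.9])), ([194, 177, 21, 21, 292], array([203.3, 187. ])), ([274, 185, 12, 15, 144], array([279.6, 192.1])), ([410, 187, 40, 37, 812], array([427.5, 204.4])), ([241, 215, 53, 57, 1061], array([268.1, 248.8])), ([345, 232, 24, 24, 214], array([355.8, 241.8])), ([221, 274, 102, 67, 1966], array([269.5, 311.5]))]
top [([0, 0, 210, 238, 18700], array([ 94.5, 121.1])), ([302, 143, 20, 27, 434], array([311. , 155.9])), ([175, 192, 91, 192, 5409], array([220.5, 277.4])), ([47, 217, 10, 13, 96], array([ 51.9, 223.1])), ([0, 220, 47, 24, 565], array([ 23.6, 230.9])), ([176, 241, 18, 41, 312], array([183. , 265.1])), ([113, 256, 78, 128, 5507], array([153. , 324.9])), ([20, 278, 52, 106, 3530], array([ 43.8, 333. ]))]
[203.23 182.32] [312.36 152.68]
[[ 83  85  84  84  85  86  85  85  85  86  87  86  86  86  86  86  86  86
   87  87  87  86  83  78  7
[... 4113 characters left out ...]
47  47  47  49  49  45  47  49  52  48
   45  47  58  79 103 114 114]
 [108  91  68  47  41  42  44  44  49  47  46  47  45  50  50  45  47  47
   47  48  60  83 103 113 116]
 [114 104  73  52  40  41  40  40  44  42  45  46  45  46  45  45  47  45
   45  48  65  89 108 114 115]
 [117 107  81  51  44  41  43  43  43  43  42  44  43  41  43  44  42  42
   45  51  78  98 112 114 115]
 [117 108  83  54  41  41  42  41  40  42  39  43  41  41  44  45  42  42
   48  65  88 106 113 116 117]
 [116 108  81  54  42  39  42  40  40  45  42  45  46  43  44  42  43  44
   56  79 100 112 117 116 117]
 [117 106  81  51  43  42  43  41  41  41  41  41  44  42  42  44  42  55
   71  96 113 117 117 115 118]]
```

The collar is within about 1–2 px of its predicted place in both views, so the adapter stands upright on the fill.

```bash
python3 -c "
from bench import r
print(r.hand_in())"
```

```text
the job is handed in; nothing more can be done
None
```

The job is handed in: I pushed the cover to the tight spot at about 10 N and backed it off to a gap of about 18 mm. The adapter stands upright on the fill, released at about 6 N of contact, and at no point did I feel contact with the brick, router or modem.

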